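# Seat an inlaid barrel in the V-rest and hold it down for burnishing

### The job

Pull the lacquered barrel straight off the spring catch of its drying post and lay it in the V-rest, tenon through the slot of the stop plate and shoulder up against the plate. Press it down gently onto both sides of the V with about 10 N and finish while still holding it pressed there, ready for its inlay band to be burnished. Do not drop it, and leave the tools, tile and tape alone.

Things in the scene. Friction and masses are not known exactly. Their poses are not given: they have to be found in the camera images.
- barrel_mid (a point): Middle of the barrel, on its axis; grip it about here. The barrel is a loose dark red lacquered rod, 30 mm across, 160 mm long, 0.10 to 0.18 kg. Its y axis runs along it toward the end with the brass tenon; the shoulder (flat end face round the tenon) is 80 mm from here at +y, the plain end 80 mm at -y. A white eggshell band runs round it 56 to 78 mm from here at -y.
- barrel: The same barrel: origin and axes as barrel_mid. The tenon is 16 mm across and 38 mm long, with a groove 11 mm wide that starts 10 mm from the shoulder. At the start it lies about level, axis 62 mm above the table, tenon pushed home in the post, shoulder 1 mm in front of the post's face.
- tenon_tip (a point): Centre of the free end of the tenon, 118 mm from barrel_mid along the barrel's +y; axes as the barrel's.
- post_mouth (a point): Mouth of the bore in the fixed drying post, on its axis, 62 mm above the table. y points into the bore: the barrel comes off along -y. Two spring balls in the bore hold the groove of the tenon: a pull of about 8 to 15 N snaps it free within 5 mm, then it slides with slight drag; after 40 mm the tenon is out.
- post: The post: aluminium block 46 mm wide, 40 mm deep, 86 mm high, front face at the mouth, on a steel foot 90 x 80 x 12 mm that reaches 20 mm in front of the face. Two plungers stick out of its sides to 37 mm from the axis. Origin on the table under the mouth, axes as post_mouth.
- vrest_seat (a point): Where barrel_mid is when the barrel is seated: on the V's axis, 62 mm above the table. y runs along the V toward the stop plate; the barrel's y must point the same way. The stop plate's inner face is at y = +80 mm; it is 8 mm thick, 64 mm wide and 80 mm high, with a tenon slot 24 mm wide, open at the top, its bottom 50 mm above the table.
- vrest: The fixed V-rest, origin on the table under vrest_seat, same axes. Base 64 mm wide, 20 mm thick, y = -64 to +92 mm. Two steel saddles with a 90 degree V, 60 mm wide, tops 61 mm above the table, groove 41 mm wide at the top, at y = -58 to -36 and +44 to +66 mm. Between them a gap of 80 mm, open down to the base, leaves room for fingers round the barrel.
- v_near: The side of the V at -x of vrest_seat (one steel flank on each saddle, rising to -x at 45 degrees): one of the two contact lines. Origin and axes as vrest.
- v_far: The side of the V at +x of vrest_seat (one steel flank on each saddle, rising to +x at 45 degrees): the other contact line. Origin and axes as vrest.
- burnisher: Small rubbing stick bound with a band, 42 x 19 x 12 mm, lying on the table; leave it alone.
- tweezers: Steel tweezers 114 mm long, 8 mm high, lying on the table; leave them alone.
- sample_tile: Black lacquer sample tile with shell inlay, 60 x 60 x 6 mm, lying on the table; leave it alone.
- tape_roll: Roll of masking tape, 98 mm across, 25 mm high, lying on the table; leave it alone.
There are look-alikes about, which are no part of the job. What is shaped like the barrel but orange is not meant.

How it is judged:
By the outcome, as a careful person would: the job done as asked, in the order asked, and still so for the second after the job is handed in, while the arm keeps its last pose, push and grip.
It also fails if it takes over 48 s, if anything falls off the work surface, if the arm or the gripper's body presses on something with over 40 N, if the wrist force passes 120 N, or if a joint passes its speed limit or range.

### The arm

A 7-joint arm with a two-finger parallel gripper is mounted at the origin on a cart in front of the work surface, level with it; the furniture and walls round the work are solid. World frame = base frame: x ahead of the robot, y to its left, z up, the work surface at z = 0. Lengths are in m, angles in rad, forces in N, time in s.
With the tool pointing down it reaches from about 0.4 to 0.85 m from the base axis. Payload 10.4 kg.
Tool frame: the origin (TCP) lies midway between the tips of the shut fingers; the grasp point (between the pads) lies 19 mm behind it; z points along the fingers, x is the direction in which the jaws open and shut, and the axes are right-handed (so a half turn about z gives the same grasp; the last joint's range is limited). The gripper opens to 85 mm and grips with 20 to 120 N. Pads are 22 mm wide; open, the fingers measure 114 mm over their backs; the gripper's body (76 mm by 85 mm) begins 54 mm behind the grasp point. The pads swing forward as they close: fully open they stand 13 mm farther back than shut.
Start: joints at [1.1, 0.332, -0.065, 1.46, 0.022, 1.35, -0.088], TCP at [0.271, -0.563, 0.231] pointing down, gripper open.
Joint ranges: [-2.6, 2.6], [-0.5, 2.12], [-1.47, 1.34], [0.16, 2.42], [-1.27, 4.41], [0.06, 2.06], [-2.6, 2.6]. Speed limits (rad/s): [2.22, 2.22, 2.79, 2.79, 3.14, 3.14, 3.14].

### API

Orientations are given as a unit quaternion [x, y, z, w].
In Python, from workcell import telemetry, eyes, order gives the robot as it stands.
- The arm moves only by the tool servo_tool, never from a script. Its argument "deltas" is a list of rows, each a list of 3 entries, a list of its own where there are three numbers: the shift along the tool's x, y, z in cm, then the turn about the tool's z in rad, then the finger opening in cm, from 0 to 8.54. A call has 1 to 12 rows; each row shifts and turns the pose as measured when the row begins, along the tool's axes as they then stand; what a row does not reach is not made up. A row lasts 1/12 s, in which the tool goes at most 41.7 mm and 7.16 degrees, less where a joint would pass 70% of its speed; a pose out of reach is approached as far as the arm can. A call is refused whole if a number of a shift passes 4.17 or a number of a turn 0.125, either way. A call with a gripper value outside its range is refused whole. The fingers move at their own pace and stop on an object; "force" is the grip in N (left out, the last holds). Time passes only in rows, so rows that do not move let the fingers close. It gives the time, the measured TCP pose, the force and the opening at its end, in the units of the state.
- telemetry.get_obs(): the state, without advancing time (a new reading comes with each control period).
- eyes.camera(name): name is "scene" or "side" or "wrist"; returns (picture, depth): 384x512x3 uint8, blue, green, red; 384x512 float32, m along the optical axis (not along the pixel's ray), 0 where there is no reading.
- eyes.calibration(name): a dict with "fx", "fy", "cx", "cy" (pixels), "rvec" (rotation vector, rad) and "tvec" (3), from world to camera coordinates, as OpenCV has them. Camera axes: x right, y down, z forward; pixel columns grow to the right and rows downward; lengths in m; the calibration is good to about 2 mm. A picture is of the moment at which its call begins: read the wrist's pose just before it. calibration takes no time and is no camera call; for the wrist camera it gives the pose at the moment of the call.
- order.hand_in(): hands the job in, once; it reports no verdict.
The state is a dict: "clock": time; "joint_pos": joint angles; "joint_velocities": joint speeds; "tau": joint torques, N m; "position": TCP position; "ee_rot": TCP orientation; "ft_force": force on the tool from outside, world axes, zero at the start; "torque": the same for the moment, N m; "grip_width": opening from 0.0 (shut) to 1.0 (fully open).
Only numpy, scipy, OpenCV 4.12 (cv2) and the standard library are available. Lean on these libraries where they do the work, as an engineer would, in place of code of your own. Each camera call takes 0.05 s, during which the arm holds its last target. There are 200 camera calls.

## Working session

There is one attempt and no reset: what is moved stays moved. The work goes in short steps, Python scripts to look and compute and a tool call to move; the robot and the scene stay as the last step left them, time stands still between calls to the robot, and variables do not carry over. Pictures are saved under pics/ and viewed, about 8 in all and at most 12, crops included, and the job is handed in when it is done.

Besides the shell and the picture viewer there is one more tool, called after ">>>" in YAML: its name, and indented under it one key for each argument. servo_tool: Moves the arm, as the interface text tells. Its arguments: {"type":"object","properties":{"deltas":{"type":"array"},"force":{"type":"number"}},"required":["deltas"]}

```bash
mkdir -p pics; ls; cat > h.py <<'E'
import numpy as np, cv2
from scipy.spatial.transform import Rotation as R
from workcell import telemetry, eyes, order
def snap(n,f):
    c=eyes.calibration(n); im,d=eyes.camera(n); cv2.imwrite(f'pics/{f}.png',im); np.savez(f'pics/{f}.npz',im=im,d=d,**{k:np.array(v) for k,v in c.items()}); return im,d
def cloud(f):
    z=np.load(f'pics/{f}.npz'); d=z['d']; v,u=np.mgrid[:384,:512]
    P=np.stack([(u-z['cx'])/z['fx']*d,(v-z['cy'])/z['fy']*d,d],-1)
    Rm=cv2.Rodrigues(z['rvec'].astype(float))[0]
    W=(P-z['tvec'].ravel())@Rm; W[d==0]=np.nan
    return W,z['im']
E
python3 - <<'E'
from h import *
o=telemetry.get_obs(); print({k:np.round(v,3).tolist() for k,v in o.items()})
a=snap('scene','scene0')[0]; b=snap('side','side0')[0]
for n in('scene','side'):
    c=eyes.calibration(n);Rm=cv2.Rodrigues(np.array(c['rvec'],float))[0];print(n,-Rm.T@np.ravel(c['tvec']),Rm[2])
cv2.imwrite('pics/both.png',np.vstack([a,b])[:, :]) 
E
```

```text
pics
{'clock': 0.0, 'joint_pos': [1.1, 0.333, -0.065, 1.461, 0.022, 1.35, -0.088], 'joint_velocities': [-0.0, -0.001, 0.002, -0.001, -0.001, 0.001, -0.0], 'tau': [-0.0, -62.545, 0.049, -39.16, 0.016, 0.01, -0.0], 'position': [0.27, -0.563, 0.23], 'ee_rot': [0.846, -0.532, -0.001, -0.0], 'ft_force': [0.105, 0.616, -0.529], 'torque': [0.032, -0.028, -0.05], 'grip_width': 0.998}
scene [-0.18427807  1.12580755  0.88921396] [ 0.47816496 -0.67069157 -0.56703711]
side [ 0.66103219 -0.53003029  1.47164975] [-0.08378507  0.45779704 -0.88509996]
```

View pics/scene0.png

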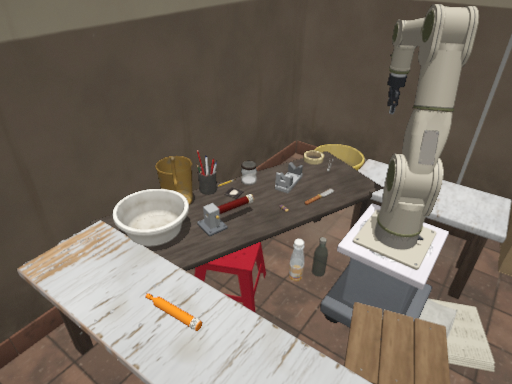

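View pics/side0.png

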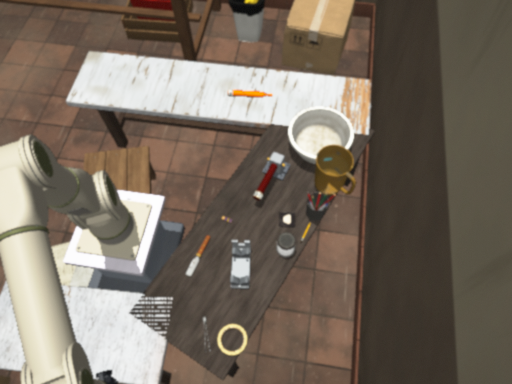

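The scene view shows the dark red barrel at about (233,205) with its post at (212,218). The V-rest is at (290,178), and the orange look-alike is on the other table at (175,312). In the side view the barrel is at (267,180), the post at (278,162) and the V-rest at (240,263). The dark red one fits the description. I'll measure both from depth and confirm in an enlarged crop.

```bash
python3 - <<'E'
from h import *
for f,bx in(('scene0',(190,185,265,245)),('side0',(245,145,300,210))):
    W,im=cloud(f); hsv=cv2.cvtColor(im,cv2.COLOR_BGR2HSV)
    m=np.zeros(im.shape[:2],bool); x0,y0,x1,y1=bx; m[y0:y1,x0:x1]=1
    red=m&((hsv[...,0]<8)|(hsv[...,0]>172))&(hsv[...,1]>150)&np.isfinite(W[...,0])&(W[...,2]>.03)&(W[...,2]<.1)
    P=W[red]; c=np.median(P,0); u,s,v=np.linalg.svd(P[:,:2]-P[:,:2].mean(0),full_matrices=False)
    t=(P[:,:2]-c[:2])@v[0]; print(f,len(P),c,P[:,2].max(),'dir',v[0],np.degrees(np.arctan2(v[0][1],v[0][0])),'t',np.percentile(t,[1,99]), 'mid',c[:2]+v[0]*np.mean(np.percentile(t,[1,99])))
for f,bx in(('scene0',(265,155,310,195)),('side0',(222,232,262,295))):
    W,im=cloud(f); x0,y0,x1,y1=bx; Q=W[y0:y1,x0:x1]; S=Q[(Q[...,2]>.012)&(Q[...,2]<.1)]
    r=cv2.minAreaRect(S[:,:2].astype(np.float32)); print(f,'v',len(S),r)
    S=Q[(Q[...,2]>.05)&(Q[...,2]<.1)]
    print('top',cv2.minAreaRect(S[:,:2].astype(np.float32)), 'plate(z>.068)',np.median(Q[(Q[...,2]>.07)&(Q[...,2]<.1)],0))
a=cv2.imread('pics/scene0.png'); b=cv2.imread('pics/side0.png')
c=lambda im,x,y,w,h,s: cv2.resize(im[y:y+h,x:x+w],None,fx=s,fy=s,interpolation=cv2.INTER_CUBIC)
L=c(b,200,140,100,160,3.75); Rr=np.vstack([c(a,185,180,80,60,5),c(a,255,145,80,60,5)])
cv2.imwrite('pics/crop.png',np.hstack([L,Rr]))
E
```

```text
scene0 209 [0.5327687  0.26332373 0.06822777] 0.07728346527691872 dir [0.28770947 0.95771774] 73.27912501723323 t [-0.0611637  0.0608668] mid [0.53272599 0.26318156]
side0 187 [0.54512874 0.25687997 0.07231699] 0.08387662805053336 dir [-0.29209118 -0.95639048] -106.98319365533577 t [-0.06602305  0.05746157] mid [0.5463791  0.26097403]
scene0 v 487 ((0.5092766284942627, -0.15363842248916626), (0.06756985187530518, 0.31832486391067505), 7.213365077972412)
top ((0.49908050894737244, -0.0738634392619133), (0.06334783881902695, 0.15429694950580597), 8.209511756896973) plate(z>.068) [ 0.50307766 -0.00848724  0.07759848]
side0 v 829 ((0.5024772882461548, -0.08502914756536484), (0.06410851329565048, 0.15312349796295166), 7.308887004852295)
top ((0.5017759799957275, -0.08158238232135773), (0.06330116093158722, 0.14582718908786774), 6.928298473358154) plate(z>.068) [ 0.47991957 -0.01321334  0.0786666 ]
```

View pics/crop.png

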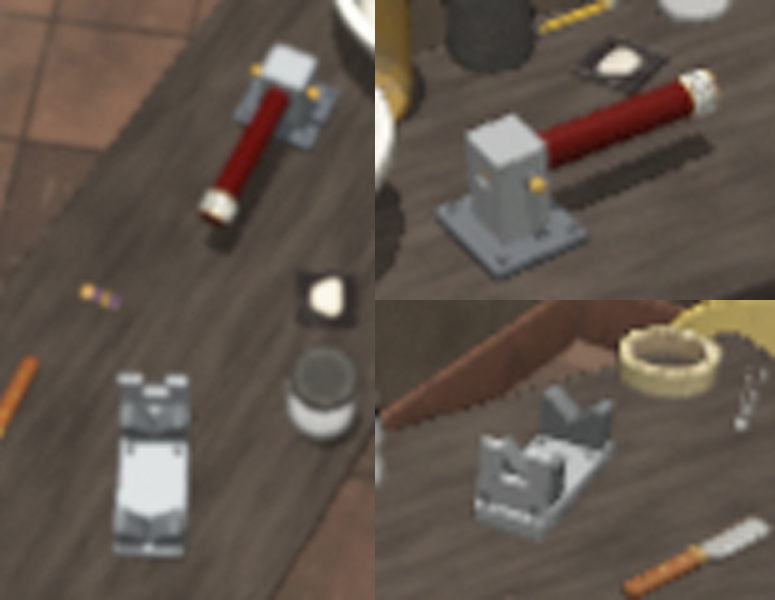

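The crops confirm it. The dark red barrel with the white band is in the aluminium post, and the V-rest's stop plate faces the post. Estimates:
- **Barrel mid:** about (0.537, 0.250), with y axis at about 73°.
- **vrest_seat:** about (0.504, -0.099), with y axis at about 97°.

Moving there via the V-rest.

>>> servo_tool:
  deltas:
    - [[-2.4,-3.3,0],-0.07,8.5]
    - [[-2.2,-3.5,0],-0.07,8.5]
    - [[-1.9,-3.6,0],-0.07,8.5]
    - [[-1.7,-3.7,0],-0.07,8.5]
    - [[-1.4,-3.8,0],-0.07,8.5]
    - [[-1.1,-3.9,0],-0.07,8.5]
    - [[-0.8,-4.0,0],-0.07,8.5]
    - [[-0.6,-4.0,0],-0.07,8.5]
    - [[-0.3,-4.1,0],-0.07,8.5]
    - [[0,-4.1,0],-0.07,8.5]
    - [[0.3,-4.1,0],-0.07,8.5]
    - [[0.6,-4.0,0],-0.07,8.5]
  force: 60

```text
clock: 1.1
position: [0.4947, -0.1248, 0.2246]
ee_rot: [0.991, -0.131, -0.005, 0.0]
ft_force: [2.2, -0.6, 2.0]
grip_width: 0.995
```

```bash
cat >> h.py <<'E'
def goto(p,yaw):
    o=telemetry.get_obs(); r=R.from_quat(o['ee_rot']); X=r.apply([1,0,0]); y=np.degrees(np.arctan2(X[1],X[0]))
    print('clk',round(float(o['clock']),2),'pos',np.round(o['position'],4),'yaw',round(y,2),'F',np.round(o['ft_force'],1),'w',np.round(o['grip_width'],3),'q',np.round(o['joint_pos'],2))
    print('tool delta cm',np.round(r.inv().apply(np.array(p)-o['position'])*100,2),'turn',round(float(-np.radians(yaw-y)),3),'z tilt',np.round(r.apply([0,0,1]),3))
E
python3 - <<'E'
from h import *
snap('wrist','w1'); goto([.537,.25,.2],-16.9)
W,im=cloud('w1')
S=W[(W[...,2]>.012)&(W[...,2]<.1)]; print(len(S),S.min(0),S.max(0))
E
```

```text
clk 1.15 pos [ 0.4979 -0.1158  0.2248] yaw -14.22 F [ 1.   8.6 -0.4] w 0.993 q [ 0.62  0.13 -0.51  1.74  0.06  1.3  -0.16]
tool delta cm [ -5.17 -36.41   2.61] turn 0.047 z tilt [-0.008  0.004 -1.   ]
12975 [ 0.33278895 -0.38239252  0.01200433] [0.66828442 0.02400592 0.08897463]
```

View pics/w1.png

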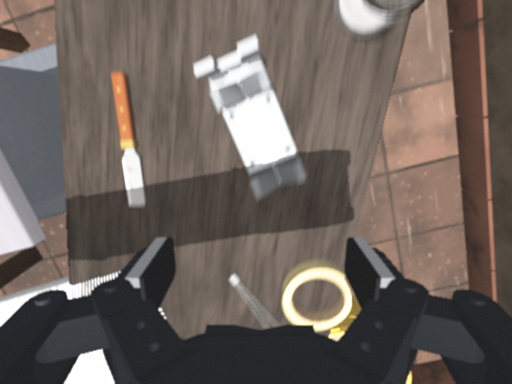

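The wrist view shows the V-rest clearly, stop plate at (228,58) and far saddle at (275,178), with the tool trailing behind. The arm was still coasting during that picture, so I'm taking a settled one for the measurement.

```bash
python3 - <<'E'
from h import *
snap('wrist','w2'); snap('wrist','w3'); goto([.537,.25,.2],-16.9)
for f in('w2','w3'):
    W,im=cloud(f); Q=W.reshape(-1,3)
    n=np.linalg.norm(Q[:,:2]-[.502,-.085],axis=1)<.11
    tab=Q[n&(abs(Q[:,2])<.012)]; print(f,'table z',np.median(tab[:,2]))
    S=Q[n&(Q[:,2]>.014)&(Q[:,2]<.1)]; 
    m=((W[...,2]>.014)&(W[...,2]<.1)&(np.linalg.norm(W[...,:2]-[.502,-.085],axis=-1)<.11))
    k,l,st,_=cv2.connectedComponentsWithStats(m.astype(np.uint8)); i=1+np.argmax(st[1:,4]); S=W[l==i]
    print('all',cv2.minAreaRect(S[:,:2].astype(np.float32)))
    T=S[(S[:,2]>.055)]; print('z>55',cv2.minAreaRect(T[:,:2].astype(np.float32)))
    T=S[(S[:,2]>.072)]; print('plate top',len(T),cv2.minAreaRect(T[:,:2].astype(np.float32)),np.median(T[:,2]))
    T=S[abs(S[:,2]-.02)<.004]; print('base',len(T),cv2.minAreaRect(T[:,:2].astype(np.float32)))
E
```

```text
clk 1.25 pos [ 0.4954 -0.123   0.2245] yaw -14.88 F [-1.1 -1.4  0.2] w 0.994 q [ 0.63  0.13 -0.51  1.74  0.06  1.3  -0.15]
tool delta cm [ -5.53 -37.12   2.49] turn 0.035 z tilt [-0.009  0.002 -1.   ]
w2 table z 0.0007708352038111081
all ((0.5009385347366333, -0.08294577896595001), (0.0639856830239296, 0.1520051211118698), 7.379327297210693)
z>55 ((0.5005539059638977, -0.08033736050128937), (0.06359768658876419, 0.14657160639762878), 7.181670665740967)
plate top 436 ((0.4919217824935913, -0.011830702424049377), (0.06359768658876419, 0.008474902249872684), 7.181670665740967) 0.08040120959774989
base 4216 ((0.5014224648475647, -0.08663806319236755), (0.06398288905620575, 0.1445564329624176), 7.392912864685059)
w3 table z 0.0007841839384862611
all ((0.500754177570343, -0.08220424503087997), (0.06413432210683823, 0.15042482316493988), 7.312439918518066)
z>55 ((0.5008573532104492, -0.08023282140493393), (0.06379882991313934, 0.14641723036766052), 7.539383411407471)
plate top 446 ((0.4917958080768585, -0.011767343617975712), (0.06379885226488113, 0.008345785550773144), 7.441420078277588) 0.08040754926678984
base 4241 ((0.5012710094451904, -0.08623174577951431), (0.06413432210683823, 0.14230376482009888), 7.312439918518066)
```

>>> servo_tool:
  deltas:
    - [[-0.5,-3.6,0],0.005,8.5]
    - [[-0.5,-3.6,0],0.005,8.5]
    - [[-0.5,-3.6,0],0.005,8.5]
    - [[-0.5,-3.6,0],0.005,8.5]
    - [[-0.5,-3.6,0],0.005,8.5]
    - [[-0.5,-3.6,0],0.005,8.5]
    - [[-0.5,-2,0],0,8.5]
    - [[0,0,0],0,8.5]

```text
clock: 1.92
position: [0.5265, 0.1125, 0.2215]
ee_rot: [0.988, -0.156, -0.007, 0.002]
ft_force: [-0.7, -0.2, 0.3]
grip_width: 0.993
```

Vrest_seat is about (0.5026, -0.0952), y axis at 97.35°. The plate top reads 80 mm high and 64 x 8 mm, matching the given sizes. Now the barrel from here.

```bash
python3 - <<'E'
from h import *
snap('wrist','b1'); snap('wrist','b2'); 
W,im=cloud('b2'); hsv=cv2.cvtColor(im,cv2.COLOR_BGR2HSV)
near=np.linalg.norm(W[...,:2]-[.537,.25],axis=-1)<.13
red=near&((hsv[...,0]<8)|(hsv[...,0]>172))&(hsv[...,1]>150)&(W[...,2]>.04)&(W[...,2]<.1)
P=W[red]; print(len(P),'zmax',np.percentile(P[:,2],99))
r=cv2.minAreaRect(P[:,:2].astype(np.float32)); print(r)
h=near&(W[...,2]>.045)&(W[...,2]<.08)&~red
T=P[P[:,2]>.074]; v=cv2.fitLine(T[:,:2].astype(np.float32),cv2.DIST_HUBER,0,.01,.01).ravel(); v=v*np.sign(v[1]); d=v[:2];ang=np.degrees(np.arctan2(d[1],d[0]))
t=(T[:,:2]-v[2:]*1)
print('ang',ang,d); c0=np.array(r[0]); tt=(P[:,:2]-c0)@d; lo,hi=np.percentile(tt,[.3,99.7]); print('red lo/hi',lo,hi,'mid via band',c0+d*(lo+.056),'mid via shoulder',c0+d*(hi-.08))
n=np.array([-d[1],d[0]]); print('lateral', np.percentile((T[:,:2]-c0)@n,[1,50,99]),np.percentile((P[:,:2]-c0)@n,[1,50,99]))
m=near&(W[...,2]>.08)&(W[...,2]<.1); print('post top',cv2.minAreaRect(W[m][:,:2].astype(np.float32)),np.median(W[m][:,2]),'table',np.median(W[near&(abs(W[...,2])<.008)][:,2]))
mid=c0+d*(lo+.056); goto([*mid,.2],ang-90)
E
```

```text
2652 zmax 0.07569004787182063
((0.5360897779464722, 0.2347380369901657), (0.07694851607084274, 0.02715865708887577), 72.86474609375)
ang 72.69276 [0.2974955  0.95472324]
red lo/hi -0.03840868972691648 0.03723785830638071 mid via band [0.54132311 0.25153287] mid via shoulder [0.52336823 0.19391203]
lateral [-0.00532787  0.00085326  0.00701791] [-0.01333635 -0.0009552   0.01312326]
post top ((0.0, 0.0), (0.0, 0.0), 0.0) nan table 0.0006720892915835142
clk 2.02 pos [0.5269 0.1082 0.2213] yaw -18.13 F [-0.  -0.6 -1. ] w 0.994 q [ 0.31  0.22 -0.68  1.67  0.14  1.32 -0.71]
tool delta cm [ -3.06 -14.09   2.07] turn -0.014 z tilt [-0.014 -0.003 -1.   ]
  return _methods._mean(a, axis=axis, dtype=dtype,
  ret = ret.dtype.type(ret / rcount)
```

View pics/b2.png

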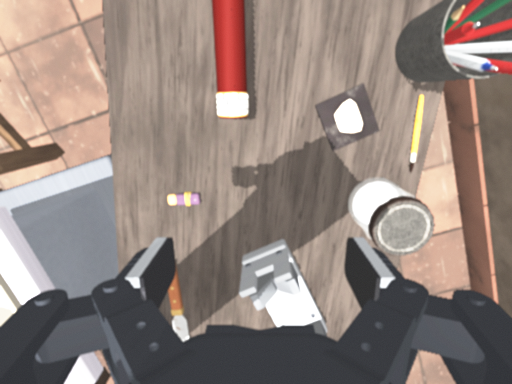

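The wrist view shows the barrel's white end at (232,104) and red body up to (230,0), with the bottle, black tile and burnisher well clear of it. Barrel mid is about (0.541, 0.2515), y axis 72.8°, which agrees with the first estimate. Moving above it.

>>> servo_tool:
  deltas:
    - [[-0.7,-3.4,0],-0.005,8.5]
    - [[-0.7,-3.4,0],-0.005,8.5]
    - [[-0.7,-3.4,0],-0.005,8.5]
    - [[-0.7,-3.4,1.5],0,8.5]
    - [[0,0,3],0,8.5]
    - [[0,0,3],0,8.5]
    - [[0,0,0],0,8.5]
    - [[0,0,0],0,8.5]

```text
clock: 2.68
position: [0.5491, 0.2285, 0.1419]
ee_rot: [0.986, -0.165, -0.005, 0.007]
ft_force: [-0.1, -1.0, 0.7]
grip_width: 0.998
```

```bash
python3 - <<'E'
from h import *
goto([.541,.2515,.041],-17.2)
E
```

```text
clk 2.68 pos [0.5491 0.2285 0.1419] yaw -19.0 F [-0.1 -1.   0.7] w 0.998 q [ 0.07  0.43 -0.7   1.61  0.29  1.22 -1.01]
tool delta cm [-1.44 -2.08 10.07] turn -0.031 z tilt [-0.013 -0.013 -1.   ]
```

>>> servo_tool:
  deltas:
    - [[-0.8,-1.1,0],-0.03,8.5]
    - [[-0.6,-0.9,1],0,8.5]
    - [[0,0,2],0,8.5]
    - [[0,0,2],0,8.5]
    - [[0,0,0],0,8.5]
    - [[0,0,0],0,8.5]

```text
clock: 3.18
position: [0.5455, 0.2518, 0.0973]
ee_rot: [0.988, -0.152, -0.0, 0.006]
ft_force: [-0.6, 0.3, 0.6]
grip_width: 0.994
```

```bash
python3 - <<'E'
from h import *
im,d=snap('wrist','b3')
goto([.541,.2515,.041],-17.2)
W,im=cloud('b3'); hsv=cv2.cvtColor(im,cv2.COLOR_BGR2HSV)
near=np.linalg.norm(W[...,:2]-[.541,.25],axis=-1)<.12
red=near&((hsv[...,0]<8)|(hsv[...,0]>172))&(hsv[...,1]>150)&(W[...,2]>.04)&(W[...,2]<.1)
P=W[red]; print(len(P),np.percentile(P[:,2],99)); print(cv2.minAreaRect(P[:,:2].astype(np.float32)))
m=near&(W[...,2]>.08)&(W[...,2]<.095)
if m.sum(): print('posttop',m.sum(),cv2.minAreaRect(W[m][:,:2].astype(np.float32)))
E
```

```text
clk 3.23 pos [0.5454 0.2517 0.0973] yaw -17.48 F [-0.2  0.2 -0.1] w 0.994 q [ 0.03  0.48 -0.69  1.65  0.34  1.14 -1.06]
tool delta cm [-0.41  0.09  5.63] turn -0.005 z tilt [-0.003 -0.011 -1.   ]
8984 0.07731624181447803
((0.5438429713249207, 0.26176875829696655), (0.1351526826620102, 0.028584711253643036), 72.81537628173828)
posttop 8320 ((0.5695936679840088, 0.3465600907802582), (0.0384996235370636, 0.046391524374485016), 72.93545532226562)
```

View pics/b3.png

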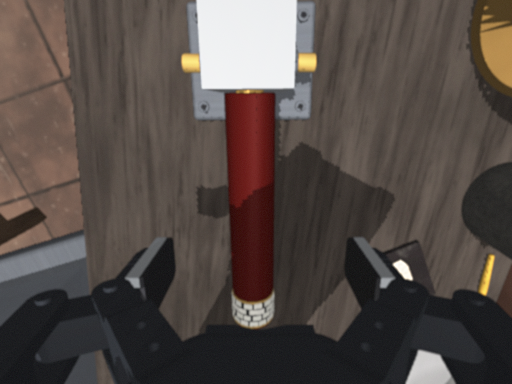

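The barrel runs between the fingers: shoulder at (250,92) at the post face, band at (253,305), jaws straddling it. Refined mid (0.5402, 0.2502), 72.85°; the post top agrees to within 1 mm. Descending.

>>> servo_tool:
  deltas:
    - [[-0.45,0.3,0],-0.005,8.5]
    - [[0,0,1.5],0,8.5]
    - [[0,0,1.5],0,8.5]
    - [[0,0,1.5],0,8.5]
    - [[0,0,1.0],0,8.5]
    - [[0,0,0],0,8.5]
    - [[0,0,0],0,8.5]

```text
clock: 3.82
position: [0.5422, 0.2512, 0.0465]
ee_rot: [0.989, -0.149, 0.004, 0.004]
ft_force: [-0.0, 0.0, 0.6]
grip_width: 0.996
```

```bash
python3 - <<'E'
from h import *
goto([.5402,.2502,.041],-17.15)
E
```

```text
clk 3.82 pos [0.5422 0.2512 0.0465] yaw -17.17 F [-0.   0.   0.6] w 0.996 q [ 0.01  0.53 -0.67  1.7   0.38  1.04 -1.09]
tool delta cm [-0.16  0.15  0.55] turn -0.0 z tilt [ 0.006 -0.008 -1.   ]
```

>>> servo_tool:
  deltas:
    - [[-0.2,0.15,0.5],0,8.5]
    - [[0,0,0],0,8.5]
    - [[0,0,0],0,4.0]
    - [[0,0,0],0,4.0]
    - [[0,0,0],0,4.0]
    - [[0,0,0],0,3.4]
    - [[0,0,0],0,3.4]
    - [[0,0,0],0,3.4]
  force: 30

```text
clock: 4.48
position: [0.5411, 0.251, 0.0441]
ee_rot: [0.989, -0.149, 0.005, 0.003]
ft_force: [-0.3, -0.5, 0.5]
grip_width: 0.397
```

```bash
python3 - <<'E'
from h import *
goto([.5402,.2502,.041],-17.15)
E
```

```text
clk 4.48 pos [0.5411 0.251  0.0441] yaw -17.18 F [-0.3 -0.5  0.5] w 0.397 q [ 0.01  0.53 -0.67  1.71  0.39  1.03 -1.09]
tool delta cm [-0.07  0.1   0.31] turn -0.001 z tilt [ 0.01  -0.007 -1.   ]
```

>>> servo_tool:
  deltas:
    - [[-0.1,0.1,0.4],0,3.4]
    - [[0,0,0],0,3.0]
    - [[0,0,0],0,2.0]
    - [[0,0,0],0,2.0]
    - [[0,0,0],0,2.0]
    - [[0,0,0],0,2.0]
  force: 30

```text
clock: 4.98
position: [0.5399, 0.2504, 0.0398]
ee_rot: [0.989, -0.149, 0.005, 0.003]
ft_force: [-0.3, 0.2, 0.6]
grip_width: 0.343
```

>>> servo_tool:
  deltas:
    - [[0,0,0],0,2.0]
    - [[0,0,0],0,2.0]
    - [[0,0,0],0,2.0]
  force: 80

```text
clock: 5.23
position: [0.5399, 0.2504, 0.0399]
ee_rot: [0.989, -0.149, 0.005, 0.003]
ft_force: [-0.9, -0.5, 0.7]
grip_width: 0.325
```

```bash
python3 - <<'E'
from h import *
goto([.5402,.2502,.041],-17.15)
E
```

```text
clk 5.23 pos [0.5399 0.2504 0.0399] yaw -17.17 F [-0.9 -0.5  0.7] w 0.325 q [ 0.01  0.53 -0.67  1.71  0.39  1.02 -1.09]
tool delta cm [ 0.03  0.01 -0.11] turn -0.0 z tilt [ 0.01  -0.007 -1.   ]
```

Gripped with no side force. Pulling along tool +y, gently.

>>> servo_tool:
  deltas:
    - [[0,0.3,0],0,2.0]
    - [[0,0.3,0],0,2.0]
    - [[0,0.4,0],0,2.0]
    - [[0,0.5,0],0,2.0]
  force: 80

```text
clock: 5.57
position: [0.5368, 0.2428, 0.0416]
ee_rot: [0.989, -0.147, 0.008, -0.004]
ft_force: [3.3, 3.8, -4.1]
grip_width: 0.327
```

```bash
python3 - <<'E'
from h import *
goto([.5399-.045*.295,.2504-.045*.9555,.0405],-17.15)
E
```

```text
clk 5.57 pos [0.5368 0.2428 0.0416] yaw -16.95 F [ 3.3  3.8 -4.1] w 0.327 q [ 0.04  0.51 -0.67  1.74  0.38  1.   -1.07]
tool delta cm [0.05 3.68 0.07] turn 0.004 z tilt [ 0.016  0.005 -1.   ]
```

It has snapped free (8 mm of travel, small force). Sliding on out, with a slight downward correction.

>>> servo_tool:
  deltas:
    - [[0,0.7,0.1],0,2.0]
    - [[0,0.8,0.1],0,2.0]
    - [[0,0.8,0],0,2.0]
    - [[0,0.8,0],0,2.0]
  force: 80

```text
clock: 5.9
position: [0.5279, 0.2136, 0.0392]
ee_rot: [0.989, -0.147, 0.008, -0.005]
ft_force: [0.1, 0.0, -0.8]
grip_width: 0.329
```

```bash
python3 - <<'E'
from h import *
goto([.5399-.055*.295,.2504-.055*.9555,.0405],-17.15)
E
```

```text
clk 5.9 pos [0.5279 0.2136 0.0392] yaw -16.86 F [ 0.1  0.  -0.8] w 0.329 q [ 0.1   0.48 -0.68  1.8   0.36  0.97 -1.02]
tool delta cm [ 0.06  1.63 -0.15] turn 0.005 z tilt [ 0.018  0.008 -1.   ]
```

>>> servo_tool:
  deltas:
    - [[0,1.0,0],0,2.0]
    - [[0,1.0,0],0,2.0]
    - [[0,1.0,0],0,2.0]
    - [[0,0,-2],0,2.0]
    - [[0,0,-2.5],0,2.0]
    - [[0,0,-2.5],0,2.0]
    - [[0,0,-2],0,2.0]
    - [[0,0,0],0,2.0]
  force: 80

```text
clock: 6.57
position: [0.5126, 0.1722, 0.1294]
ee_rot: [0.989, -0.149, 0.005, -0.002]
ft_force: [-0.3, -0.2, -0.9]
grip_width: 0.331
```

```bash
python3 - <<'E'
from h import *
snap('wrist','c0'); snap('wrist','c1')
goto([.5026,-.0952,.13],7.35)
W,im=cloud('c1'); o=telemetry.get_obs(); r=R.from_quat(o['ee_rot'])
T=(W-o['position'])@r.as_matrix()   # tool coords
np.save('pics/c1T.npy',T)
m=(abs(T[...,0])<.03)&(T[...,1]<-.03)&(T[...,1]>-.13)&(T[...,2]>-.05)&(T[...,2]<.02)
P=T[m]; print(len(P))
for y in np.arange(-.125,-.03,.01):
    s=P[abs(P[:,1]-y)<.003]
    if len(s)>5: print(round(y,3),len(s),'x',np.round(np.percentile(s[:,0],[2,98]),4),'ztop',np.round(np.percentile(s[:,2],3),4))
E
```

```text
clk 6.67 pos [0.5114 0.1715 0.1261] yaw -17.17 F [-0.9 -0.4 -2.6] w 0.328 q [ 0.22  0.31 -0.73  1.79  0.23  1.12 -0.88]
tool delta cm [ 7.03 25.74 -0.41] turn -0.428 z tilt [ 0.006  0.001 -1.   ]
12288
-0.105 573 x [-0.0067  0.0088] ztop -0.0333
-0.095 497 x [-0.0036  0.006 ] ztop -0.0305
-0.085 737 x [-0.0063  0.0087] ztop -0.0328
-0.075 1328 x [-0.0124  0.0148] ztop -0.0392
-0.065 1208 x [-0.0124  0.0147] ztop -0.0388
-0.055 1103 x [-0.0124  0.0147] ztop -0.0385
-0.045 1022 x [-0.0124  0.0149] ztop -0.0382
-0.035 939 x [-0.0123  0.015 ] ztop -0.0378
```

View pics/c1.png

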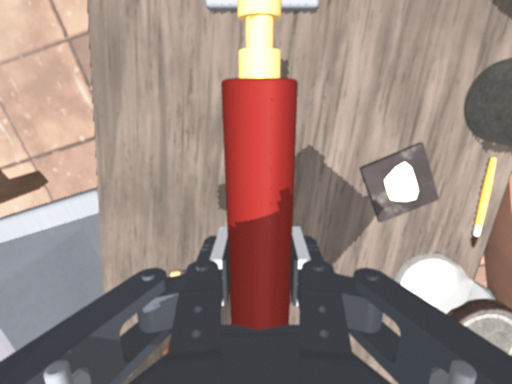

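The barrel is held squarely. Its shoulder is at (260,82), about 79 mm ahead of the TCP. The tenon is free of the post and points up about 2°. Carrying it over to just behind the V-rest seat.

>>> servo_tool:
  deltas:
    - [[0.7,2.5,0],-0.043,2.0]
    - [[0.6,2.6,0],-0.043,2.0]
    - [[0.5,2.6,0],-0.043,2.0]
    - [[0.4,2.6,0],-0.043,2.0]
    - [[0.3,2.6,0],-0.043,2.0]
    - [[0.15,2.6,0],-0.043,2.0]
    - [[0,2.6,0],-0.043,2.0]
    - [[-0.1,2.6,0],-0.043,2.0]
    - [[-0.2,2.6,0],-0.043,2.0]
    - [[-0.3,2.0,0],-0.04,2.0]
    - [[0,0,0],0,2.0]
    - [[0,0,0],0,2.0]
  force: 80

```text
clock: 7.67
position: [0.4923, -0.0987, 0.108]
ee_rot: [0.997, 0.075, -0.009, -0.003]
ft_force: [-0.4, 0.7, -0.8]
grip_width: 0.328
```

```bash
python3 - <<'E'
from h import *
T=np.load('pics/c1T.npy'); im=cv2.imread('pics/c1.png')
m=(abs(T[...,0]-.001)<.013)&(T[...,1]<-.07)&(T[...,1]>-.09)&(T[...,2]<.0)&(T[...,2]>-.05)
side=m&(abs(T[...,0]-.001)>.0095); P=T[side]
print('shoulder y',np.sort(P[:,1])[:10], np.percentile(P[:,1],[1,2,5]))
snap('wrist','d0'); goto([.5031,-.0992,.10],7.35)
E
```

```text
shoulder y [-0.08046487 -0.08036449 -0.08035092 -0.08029882 -0.08024428 -0.08022049
 -0.08021543 -0.08015975 -0.08014963 -0.08011963] [-0.08022145 -0.08010238 -0.07974462]
clk 7.72 pos [ 0.4922 -0.0989  0.1078] yaw 8.64 F [-0.3 -1.7 -1.9] w 0.329 q [ 0.69  0.25 -0.65  1.88  0.17  1.08  0.13]
tool delta cm [1.09 0.2  0.76] turn 0.022 z tilt [-0.018  0.004 -1.   ]
```

>>> servo_tool:
  deltas:
    - [[0.6,0.1,0],0.015,2.0]
    - [[0.5,0.1,0],0.01,2.0]
    - [[0,0,0],0,2.0]
    - [[0,0,0],0,2.0]
  force: 80

```text
clock: 8.05
position: [0.504, -0.0958, 0.1061]
ee_rot: [0.998, 0.063, -0.01, -0.003]
ft_force: [-0.2, 0.1, -1.2]
grip_width: 0.326
```

```bash
python3 - <<'E'
from h import *
snap('wrist','e0'); goto([.5021,-.0993,.041],7.35)
W,im=cloud('e0'); o=telemetry.get_obs(); r=R.from_quat(o['ee_rot'])
c=np.array([.5026,-.0952]);ey=np.array([np.cos(np.radians(97.35)),np.sin(np.radians(97.35))]);ex=np.array([ey[1],-ey[0]])
V=np.stack([(W[...,:2]-c)@ex,(W[...,:2]-c)@ey,W[...,2]],-1)
m=(V[...,2]>.09)&(abs(V[...,0])<.03)&(V[...,1]>.03)&(V[...,1]<.13); P=V[m]
for y in np.arange(.035,.13,.01):
    s=P[abs(P[:,1]-y)<.003]
    if len(s)>5: print(round(y,3),'x',np.round(np.percentile(s[:,0],[2,98]),4),'xc',np.round(np.percentile(s[:,0],[2,98]).mean(),4),'ztop',np.round(np.percentile(s[:,2],97),4))
s=P[(abs(P[:,0]-P[:,0].mean())>.0095)]; print('shoulder y',np.percentile(s[:,1],[95,98,99.5]))
q=V[(V[...,2]>.072)&(V[...,2]<.088)&(abs(V[...,0])<.04)&(V[...,1]>.06)&(V[...,1]<.11)]; print('plate',len(q),np.percentile(q,[1,99],axis=0))
E
```

```text
clk 8.1 pos [ 0.504  -0.0956  0.1062] yaw 7.22 F [-0.4  0.7 -1.1] w 0.328 q [ 0.67  0.28 -0.64  1.86  0.18  1.09  0.08]
tool delta cm [-0.11  0.39  6.52] turn -0.002 z tilt [-0.02   0.005 -1.   ]
0.035 x [-0.0117  0.0161] xc 0.0022 ztop 0.1427
0.045 x [-0.0117  0.0162] xc 0.0022 ztop 0.1431
0.055 x [-0.0114  0.0158] xc 0.0022 ztop 0.1435
0.065 x [-0.0113  0.0159] xc 0.0023 ztop 0.1439
0.075 x [-0.0115  0.0159] xc 0.0022 ztop 0.1443
0.085 x [-0.0051  0.0099] xc 0.0024 ztop 0.1381
0.095 x [-0.0023  0.0069] xc 0.0023 ztop 0.1357
0.105 x [-0.0055  0.01  ] xc 0.0023 ztop 0.1385
shoulder y [0.07646945 0.07769758 0.07840962]
plate 929 [[-0.03100028  0.08033871  0.07284863]
 [ 0.03165327  0.08814487  0.08210591]]
```

View pics/e0.png

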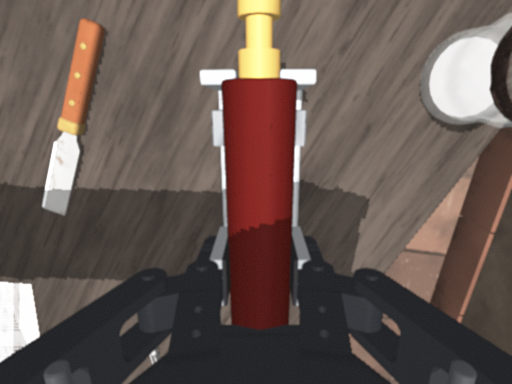

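The barrel lines up with the rest, tenon over the slot at (260,75). It is about 2 mm toward +x, the shoulder is about 1.5 mm short of the plate, and the nose is up about 2.3°. Correcting sideways, backing off and lowering partway.

>>> servo_tool:
  deltas:
    - [[-0.25,0.3,0],0,2.0]
    - [[-0.05,0.1,0.8],0,2.0]
    - [[0,0,1.2],0,2.0]
    - [[0,0,1.2],0,2.0]
    - [[0,0,0.8],0,2.0]
    - [[0,0,0],0,2.0]
    - [[0,0,0],0,2.0]
  force: 80

```text
clock: 8.68
position: [0.4995, -0.0991, 0.0608]
ee_rot: [0.998, 0.064, -0.011, -0.003]
ft_force: [0.5, -0.9, -0.5]
grip_width: 0.327
```

```bash
cat >> h.py <<'E'
def chk(f):
    snap('wrist',f); goto([.5021,-.0993,.041],7.35)
    W,im=cloud(f)
    c=np.array([.5026,-.0952]);ey=np.array([np.cos(np.radians(97.35)),np.sin(np.radians(97.35))]);ex=np.array([ey[1],-ey[0]])
    o=telemetry.get_obs(); print('TCP in V mm',np.round(np.array([(o['position'][:2]-c)@ex,(o['position'][:2]-c)@ey])*1e3,1))
    V=np.stack([(W[...,:2]-c)@ex,(W[...,:2]-c)@ey,W[...,2]],-1)
    hsv=cv2.cvtColor(im,cv2.COLOR_BGR2HSV); red=((hsv[...,0]<8)|(hsv[...,0]>172))&(hsv[...,1]>150)
    P=V[red&(V[...,2]>.045)&(abs(V[...,0])<.025)&(V[...,1]>.03)&(V[...,1]<.1)]
    for y in (.04,.055,.07):
        s=P[abs(P[:,1]-y)<.003]
        if len(s)>5: print(y,'xc',np.round(np.percentile(s[:,0],[2,98]).mean(),4),'ztop',np.round(np.percentile(s[:,2],97),4))
    print('shoulder y',np.percentile(P[:,1],[99,99.9]))
    q=V[(V[...,2]>.072)&(V[...,2]<.088)&(abs(V[...,0])>.014)&(abs(V[...,0])<.04)&(V[...,1]>.06)&(V[...,1]<.11)]; print('plate',len(q),np.round(np.percentile(q,[1,99],axis=0)[:,:2],4).tolist())
E
python3 -c "
from h import *
chk('f0')"
```

```text
clk 8.73 pos [ 0.4994 -0.0991  0.0609] yaw 7.33 F [-1.   0.7 -0.5] w 0.325 q [ 0.66  0.33 -0.63  1.9   0.22  1.    0.06]
tool delta cm [0.31 0.07 1.98] turn -0.0 z tilt [-0.022  0.005 -1.   ]
TCP in V mm [-3.7 -3.4]
0.04 xc -0.0027 ztop 0.0978
0.055 xc -0.0026 ztop 0.0984
0.07 xc -0.0026 ztop 0.0991
shoulder y [0.07517417 0.07557253]
plate 2145 [[-0.0308, 0.0654], [0.0316, 0.0883]]
```

>>> servo_tool:
  deltas:
    - [[0.3,0,0],0,2.0]
    - [[0.1,0,0.6],0,2.0]
    - [[0,0,0.5],0,2.0]
    - [[0,0,0],0,2.0]
    - [[0,0,0],0,2.0]
  force: 80

```text
clock: 9.15
position: [0.5046, -0.0986, 0.0497]
ee_rot: [0.998, 0.064, -0.01, -0.003]
ft_force: [0.6, 0.7, -1.2]
grip_width: 0.329
```

```bash
python3 -c "
from h import *
chk('f1')"
```

```text
clk 9.2 pos [ 0.5045 -0.0986  0.0497] yaw 7.32 F [ 0.   0.3 -1.3] w 0.324 q [ 0.65  0.36 -0.62  1.9   0.24  0.98  0.04]
tool delta cm [-0.23  0.05  0.87] turn -0.0 z tilt [-0.02   0.005 -1.   ]
TCP in V mm [ 1.4 -3.6]
0.04 xc 0.0025 ztop 0.0865
0.055 xc 0.0025 ztop 0.0872
0.07 xc 0.0025 ztop 0.0879
shoulder y [0.07504644 0.07543336]
plate 2852 [[-0.0308, 0.0619], [0.0316, 0.0884]]
```

>>> servo_tool:
  deltas:
    - [[-0.18,0,0],0,2.0]
    - [[0,0,0],0,2.0]
    - [[0,0,0.3],0,2.0]
    - [[0,0,0],0,2.0]
    - [[0,0,0],0,2.0]
  force: 80

```text
clock: 9.62
position: [0.5027, -0.099, 0.047]
ee_rot: [0.998, 0.064, -0.009, -0.003]
ft_force: [0.4, 0.1, -0.4]
grip_width: 0.325
```

```bash
python3 -c "
from h import *
chk('f2')"
```

```text
clk 9.67 pos [ 0.5026 -0.099   0.047 ] yaw 7.31 F [ 0.2  0.4 -0.8] w 0.325 q [ 0.65  0.36 -0.62  1.91  0.24  0.97  0.04]
tool delta cm [-0.05  0.03  0.6 ] turn -0.001 z tilt [-0.019  0.005 -1.   ]
TCP in V mm [-0.4 -3.8]
0.04 xc 0.0005 ztop 0.0838
0.055 xc 0.0005 ztop 0.0846
0.07 xc 0.0005 ztop 0.0851
shoulder y [0.0749237  0.07528522]
plate 2785 [[-0.0307, 0.0686], [0.0317, 0.0883]]
```

Sideways is within 0.5 mm. Easing the grip to 30 N so the barrel can pivot level, then lowering to contact.

>>> servo_tool:
  deltas:
    - [[0,0,0.2],0,2.0]
    - [[0,0,0],0,2.0]
    - [[0,0,0.2],0,2.0]
    - [[0,0,0],0,2.0]
  force: 30

```text
clock: 10.0
position: [0.5028, -0.0989, 0.0435]
ee_rot: [0.998, 0.064, -0.009, -0.003]
ft_force: [-2.5, -0.1, 5.3]
grip_width: 0.327
```

>>> servo_tool:
  deltas:
    - [[0,0,0.15],0,2.0]
    - [[0,0,0.1],0,2.0]
    - [[0,0,0.0],0,2.0]

```text
clock: 10.25
position: [0.5028, -0.0989, 0.0435]
ee_rot: [0.998, 0.064, -0.01, -0.002]
ft_force: [-3.7, 0.1, 4.7]
grip_width: 0.33
```

```bash
python3 -c "
from h import *
chk('f3')"
```

```text
clk 10.3 pos [ 0.5029 -0.0989  0.0436] yaw 7.3 F [-2.8  0.4  6.8] w 0.319 q [ 0.64  0.36 -0.62  1.91  0.25  0.97  0.04]
tool delta cm [-0.08  0.03  0.26] turn -0.001 z tilt [-0.019  0.002 -1.   ]
TCP in V mm [-0.2 -3.7]
0.04 xc 0.0007 ztop 0.0791
0.055 xc 0.0008 ztop 0.0794
0.07 xc 0.0009 ztop 0.0797
shoulder y [0.07536567 0.07573051]
plate 2927 [[-0.0307, 0.0804], [0.0317, 0.0883]]
```

Contact (Fz about 6 N). The nose is still about 2 mm high, and Fx shows contact on the +x flank first. I'll nudge to -x, move forward toward the plate, then press.

>>> servo_tool:
  deltas:
    - [[-0.08,-0.2,0],0,2.0]
    - [[0,-0.15,0],0,2.0]
    - [[0,0,0.15],0,2.0]
    - [[0,0,0.15],0,2.0]
  force: 30

```text
clock: 10.63
position: [0.5026, -0.0966, 0.0428]
ee_rot: [0.998, 0.063, -0.009, 0.0]
ft_force: [-14.2, 0.8, 36.9]
grip_width: 0.329
```

```bash
python3 -c "
from h import *
chk('f4')"
```

```text
clk 10.68 pos [ 0.5026 -0.0966  0.0429] yaw 7.24 F [-8.3 -0.  20.7] w 0.326 q [ 0.64  0.36 -0.62  1.91  0.25  0.96  0.03]
tool delta cm [-0.08  0.26  0.19] turn -0.002 z tilt [-0.018 -0.001 -1.   ]
TCP in V mm [-0.2 -1.4]
0.04 xc 0.0008 ztop 0.0779
0.055 xc 0.0008 ztop 0.0781
0.07 xc 0.0008 ztop 0.078
shoulder y [0.07784327 0.07825131]
plate 2897 [[-0.0308, 0.0805], [0.0317, 0.0885]]
```

It is now seated level (top flat at 78 mm, against 77 plus about 0.7 camera bias), but pressed too hard. Easing off, centring, and sliding forward to the plate.

>>> servo_tool:
  deltas:
    - [[-0.04,0,-0.07],0,2.0]
    - [[0,-0.15,0],0,2.0]
    - [[0,-0.1,0],0,2.0]
  force: 30

```text
clock: 10.93
position: [0.5023, -0.0948, 0.0442]
ee_rot: [0.998, 0.063, -0.008, 0.001]
ft_force: [0.2, -4.7, 1.1]
grip_width: 0.325
```

```bash
python3 -c "
from h import *
chk('f5')"
```

```text
clk 10.98 pos [ 0.5023 -0.0949  0.0441] yaw 7.21 F [ 1.2 -1.8  2.8] w 0.328 q [ 0.64  0.36 -0.62  1.91  0.25  0.96  0.02]
tool delta cm [-0.07  0.44  0.31] turn -0.002 z tilt [-0.017 -0.003 -1.   ]
TCP in V mm [-0.2  0.4]
0.04 xc 0.0007 ztop 0.08
0.055 xc 0.0008 ztop 0.0804
0.07 xc 0.0007 ztop 0.0808
shoulder y [0.07928558 0.07970371]
plate 2739 [[-0.0308, 0.0805], [0.0316, 0.0884]]
```

>>> servo_tool:
  deltas:
    - [[0,-0.05,0.1],0,2.0]
    - [[0,0,0.05],0,2.0]
  force: 30

```text
clock: 11.15
position: [0.5025, -0.0948, 0.0434]
ee_rot: [0.998, 0.063, -0.008, 0.001]
ft_force: [-5.7, 0.9, 14.0]
grip_width: 0.329
```

```bash
python3 -c "
from h import *
chk('f6')"
```

```text
clk 11.2 pos [ 0.5024 -0.0948  0.0434] yaw 7.18 F [-4.7 -0.6 12.6] w 0.33 q [ 0.63  0.36 -0.62  1.91  0.26  0.96  0.02]
tool delta cm [-0.09  0.44  0.24] turn -0.003 z tilt [-0.017 -0.004 -1.   ]
TCP in V mm [-0.1  0.4]
0.04 xc 0.0009 ztop 0.079
0.055 xc 0.0009 ztop 0.079
0.07 xc 0.001 ztop 0.0792
shoulder y [0.07950923 0.07996299]
plate 2751 [[-0.0308, 0.0805], [0.0316, 0.0882]]
```

Fx/Fz is about 0.4 and the top sits about 1 mm high, so it is riding mainly on the +x flank. Shifting to -x, and a little down.

>>> servo_tool:
  deltas:
    - [[-0.1,0,0],0,2.0]
    - [[-0.05,-0.05,0.03],0,2.0]
    - [[0,0,0.03],0,2.0]
  force: 30

```text
clock: 11.45
position: [0.5023, -0.0949, 0.0435]
ee_rot: [0.998, 0.063, -0.007, 0.002]
ft_force: [-2.2, -1.0, 8.3]
grip_width: 0.325
```

```bash
python3 -c "
from h import *
chk('f7')"
```

```text
clk 11.5 pos [ 0.5024 -0.0949  0.0435] yaw 7.18 F [-1.4 -2.   6.1] w 0.33 q [ 0.63  0.36 -0.62  1.92  0.26  0.96  0.02]
tool delta cm [-0.08  0.43  0.25] turn -0.003 z tilt [-0.013 -0.005 -1.   ]
TCP in V mm [-0.2  0.3]
0.04 xc 0.0007 ztop 0.079
0.055 xc 0.0007 ztop 0.0793
0.07 xc 0.0006 ztop 0.0794
shoulder y [0.07932024 0.07977854]
plate 2764 [[-0.0307, 0.0805], [0.0316, 0.0884]]
```

The force is balanced and x is blocked, so the rear saddle is seated on both flanks. The nose stays a touch high because the pads hold the pitch. With the barrel resting in the V, I'll ease the fingers about 1.5 mm per side so it settles level, then regrip.

>>> servo_tool:
  deltas:
    - [[0,0,0],0,3.2]
    - [[0,0,0],0,3.3]
    - [[0,0,0],0,3.3]
    - [[0,0,0],0,3.3]
  force: 20

```text
clock: 11.83
position: [0.5007, -0.0929, 0.0419]
ee_rot: [0.998, 0.063, -0.009, 0.0]
ft_force: [0.3, 0.1, 0.3]
grip_width: 0.386
```

```bash
python3 -c "
from h import *
chk('g0')"
```

```text
clk 11.88 pos [ 0.5007 -0.0929  0.0419] yaw 7.24 F [-0.3  0.4 -0. ] w 0.383 q [ 0.63  0.36 -0.62  1.92  0.25  0.96  0.02]
tool delta cm [0.06 0.65 0.09] turn -0.002 z tilt [-0.017 -0.002 -1.   ]
TCP in V mm [-1.6  2.5]
0.04 xc 0.0005 ztop 0.0781
0.055 xc 0.0006 ztop 0.0781
0.07 xc 0.0005 ztop 0.078
shoulder y [0.0796976  0.08007606]
plate 2758 [[-0.0307, 0.0805], [0.0317, 0.0884]]
```

Released, it settled level and centred (top 78.0 to 78.1 mm throughout, lateral offset at plate centre, shoulder about at the plate). Recentring and regripping.

>>> servo_tool:
  deltas:
    - [[0.16,0,0],0,3.3]
    - [[0,0,0],0,3.3]
    - [[0,0,0],0,3.3]
  force: 30

```text
clock: 12.13
position: [0.5021, -0.0922, 0.0414]
ee_rot: [0.998, 0.063, -0.009, 0.0]
ft_force: [-0.8, -0.2, 0.5]
grip_width: 0.384
```

>>> servo_tool:
  deltas:
    - [[0,0,0],0,2.0]
    - [[0,0,0],0,2.0]
    - [[0,0,0],0,2.0]
    - [[0,0,0],0,2.0]
  force: 40

```text
clock: 12.47
position: [0.5019, -0.0922, 0.0416]
ee_rot: [0.998, 0.063, -0.009, 0.0]
ft_force: [-0.4, 0.3, 0.8]
grip_width: 0.334
```

```bash
python3 -c "
from h import *
chk('g1')"
```

```text
clk 12.52 pos [ 0.5018 -0.0922  0.0416] yaw 7.27 F [-0.7  0.1  1. ] w 0.339 q [ 0.63  0.36 -0.62  1.92  0.26  0.96  0.02]
tool delta cm [-0.06  0.71  0.06] turn -0.001 z tilt [-0.019 -0.001 -1.   ]
TCP in V mm [-0.4  3.1]
0.04 xc 0.0007 ztop 0.078
0.055 xc 0.0007 ztop 0.078
0.07 xc 0.0006 ztop 0.078
shoulder y [0.07959169 0.0799598 ]
plate 2780 [[-0.0307, 0.0805], [0.0316, 0.0885]]
```

Regripped cleanly, level, with forces near zero. Now a light push forward against the plate and down.

>>> servo_tool:
  deltas:
    - [[0,-0.1,0.0],0,2.0]
    - [[0,-0.05,0.03],0,2.0]
    - [[0,0,0.04],0,2.0]
  force: 40

```text
clock: 12.77
position: [0.5019, -0.0922, 0.0415]
ee_rot: [0.998, 0.063, -0.009, 0.001]
ft_force: [-3.9, 0.8, 9.5]
grip_width: 0.34
```

```bash
python3 -c "
from h import *
chk('g2')"
```

```text
clk 12.82 pos [ 0.5019 -0.0922  0.0415] yaw 7.2 F [-2.3 -0.9  6.7] w 0.338 q [ 0.63  0.36 -0.62  1.92  0.26  0.96  0.02]
tool delta cm [-0.07  0.71  0.05] turn -0.003 z tilt [-0.018 -0.004 -1.   ]
TCP in V mm [-0.3  3.1]
0.04 xc 0.0007 ztop 0.078
0.055 xc 0.0006 ztop 0.0779
0.07 xc 0.0006 ztop 0.078
shoulder y [0.0796055  0.07996843]
plate 2789 [[-0.0306, 0.0805], [0.0316, 0.0885]]
```

>>> servo_tool:
  deltas:
    - [[-0.06,-0.04,0.05],0,2.0]
    - [[-0.03,-0.04,0.06],0,2.0]
  force: 40

```text
clock: 12.98
position: [0.5019, -0.0922, 0.0415]
ee_rot: [0.998, 0.063, -0.008, 0.002]
ft_force: [-3.4, -2.9, 10.1]
grip_width: 0.339
```

```bash
python3 -c "
from h import *
for i in range(8):
    eyes.camera('wrist'); print(np.round(telemetry.get_obs()['ft_force'],1))
chk('g3')"
```

```text
[-1.3 -3.   6.9]
[-1.2 -2.6  7.1]
[-1.7 -3.   5.8]
[-1.4 -3.3  7.6]
[-1.4 -2.1  6.9]
[-1.6 -3.   7.6]
[-0.7 -2.6  7.7]
[-1.9 -3.2  7.2]
clk 13.43 pos [ 0.5019 -0.0922  0.0415] yaw 7.17 F [-0.6 -3.5  7.1] w 0.336 q [ 0.63  0.36 -0.62  1.92  0.26  0.96  0.01]
tool delta cm [-0.07  0.71  0.05] turn -0.003 z tilt [-0.016 -0.005 -1.   ]
TCP in V mm [-0.3  3. ]
0.04 xc 0.0006 ztop 0.0781
0.055 xc 0.0005 ztop 0.078
0.07 xc 0.0006 ztop 0.0779
shoulder y [0.07964057 0.08003496]
plate 2771 [[-0.0308, 0.0805], [0.0316, 0.0885]]
```

Steady hold: Fz about 7.1 N, Fx about -1.3, Fy about -3 (against the plate). One slightly firmer row to reach about 10 N.

>>> servo_tool:
  deltas:
    - [[-0.03,-0.04,0.09],0,2.0]
  force: 40

```text
clock: 13.52
position: [0.5019, -0.0923, 0.0414]
ee_rot: [0.998, 0.062, -0.008, 0.002]
ft_force: [-5.8, -3.0, 15.2]
grip_width: 0.336
```

```bash
python3 -c "
from h import *
F=[]
for i in range(10):
    eyes.camera('wrist'); F.append(telemetry.get_obs()['ft_force'])
print(np.round(F,1)[[0,5,9]].tolist(),np.mean(F[3:],0))
chk('g4'); a=snap('side','s9')[0]
b=cv2.imread('pics/g4.png'); c=cv2.resize(a[225:300,200:280],(400,375),interpolation=cv2.INTER_CUBIC)
cv2.imwrite('pics/fin.png',np.hstack([cv2.resize(b,None,fx=.75,fy=.75)[:288],c[:288]]))"
```

```text
[[-3.7, -2.5, 11.2], [-3.5, -2.6, 10.4], [-4.0, -2.8, 11.3]] [-3.53830034 -2.31938326 11.25789936]
clk 14.07 pos [ 0.5019 -0.0923  0.0414] yaw 7.16 F [-3.9 -2.6 11.4] w 0.334 q [ 0.63  0.36 -0.62  1.92  0.26  0.96  0.01]
tool delta cm [-0.07  0.7   0.05] turn -0.003 z tilt [-0.015 -0.006 -1.   ]
TCP in V mm [-0.3  3. ]
0.04 xc 0.0006 ztop 0.078
0.055 xc 0.0006 ztop 0.0779
0.07 xc 0.0005 ztop 0.0779
shoulder y [0.0796613  0.08003371]
plate 2793 [[-0.0306, 0.0805], [0.0317, 0.0885]]
```

View pics/fin.png

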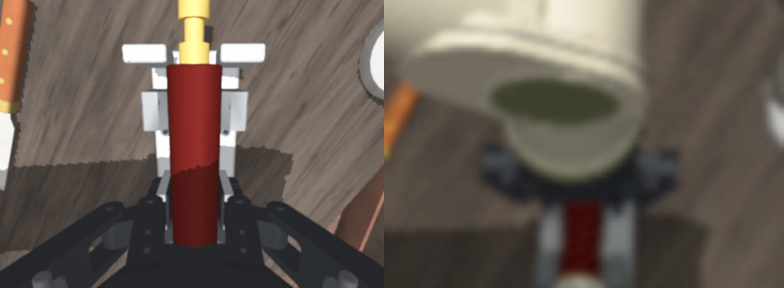

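The views show the tenon in the slot at (194,45) and the shoulder against the plate at (194,66). The barrel is between the saddles' flanks and the arm touches nothing else. Force is about 11 N but leaning to the +x flank, so one row to balance it.

>>> servo_tool:
  deltas:
    - [[-0.1,-0.04,0.08],0,2.0]
  force: 40

```text
clock: 14.2
position: [0.5019, -0.0923, 0.0415]
ee_rot: [0.998, 0.062, -0.007, 0.003]
ft_force: [3.3, -2.1, 4.0]
grip_width: 0.34
```

```bash
python3 -c "
from h import *
F=[]
for i in range(12):
    eyes.camera('wrist'); F.append(telemetry.get_obs()['ft_force'])
print(np.round(F,1)[[0,5,11]].tolist(),np.mean(F[3:],0))
chk('g5')"
```

```text
[[1.5, -2.6, 7.3], [0.5, -2.6, 7.1], [-0.2, -2.6, 6.6]] [ 0.62581243 -2.39049219  6.96100023]
clk 14.85 pos [ 0.5019 -0.0923  0.0415] yaw 7.16 F [ 1.1 -2.6  6.8] w 0.339 q [ 0.63  0.36 -0.62  1.92  0.26  0.95  0.01]
tool delta cm [-0.07  0.7   0.05] turn -0.003 z tilt [-0.013 -0.006 -1.   ]
TCP in V mm [-0.3  3. ]
0.04 xc 0.0006 ztop 0.078
0.055 xc 0.0006 ztop 0.078
0.07 xc 0.0005 ztop 0.0781
shoulder y [0.07967156 0.08004638]
plate 2777 [[-0.0308, 0.0805], [0.0317, 0.0885]]
```

>>> servo_tool:
  deltas:
    - [[-0.08,-0.04,0.11],0,2.0]
  force: 40

```text
clock: 14.93
position: [0.502, -0.0923, 0.0414]
ee_rot: [0.998, 0.062, -0.006, 0.003]
ft_force: [-3.6, -1.9, 15.4]
grip_width: 0.334
```

```bash
python3 -c "
from h import *
F=[]
for i in range(12):
    eyes.camera('wrist'); F.append(telemetry.get_obs()['ft_force'])
print(np.round(F,1)[[0,5,11]].tolist(),np.mean(F[3:],0))
m=np.mean(F[5:],0)
if 8<m[2]<11.5 and abs(m[0])<2.6: chk('g6'); order.hand_in(); print('handed in')"
```

```text
[[-1.9, -3.1, 11.4], [-2.2, -3.1, 11.1], [-0.4, -2.0, 11.9]] [-1.72165411 -2.33257765 11.12450537]
clk 15.58 pos [ 0.502  -0.0923  0.0414] yaw 7.15 F [-1.5 -2.4 10.2] w 0.337 q [ 0.63  0.36 -0.62  1.92  0.26  0.95  0.01]
tool delta cm [-0.07  0.7   0.05] turn -0.004 z tilt [-0.011 -0.007 -1.   ]
TCP in V mm [-0.2  3. ]
0.04 xc 0.0006 ztop 0.0779
0.055 xc 0.0005 ztop 0.078
0.07 xc 0.0005 ztop 0.078
shoulder y [0.07967619 0.08005083]
plate 2784 [[-0.0308, 0.0805], [0.0316, 0.0885]]
the job is handed in; nothing more can be done
handed in
```

I pulled the dark red barrel straight off its post and laid it in the V-rest, tenon through the slot and shoulder against the stop plate. I handed in at about 15.6 s, still gripping it at 40 N and pressing it down.

**Last checks:**
- **Press:** steady at about 11 N down, with about -1.7 N sideways, so both sides of the V carry load, the +x side somewhat more.
- **Against the plate:** about 2.4 N. The camera read the shoulder at 80.0 mm and the plate's inner face at 80.5 mm, which is within camera error.
- **Level and centred:** the barrel top read 78 mm along its visible front part, against 77 mm expected plus about 0.7 mm camera bias. It was centred on the plate within 0.5 mm.

**Didn't go cleanly:**
- **Force spike:** while seating it, the press rose briefly to about 37 N upward on the wrist (about 40 N with the sideways part), far above the gentle 10 N. I eased off straight away.
- **Regrip:** the fingers were holding the nose about 1 mm high, so I opened them about 1.5 mm per side once. The barrel settled level in the V and I gripped it again; it was resting on the V the whole time.
- **Grip position:** the grip ended about 3 mm past the barrel's middle, toward the tenon.

I didn't move near the tools, tile or tape, though I didn't check them separately afterwards.

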